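# Build the day's dose tower at the nurses' station

### The arm

A 6-joint arm with a two-finger parallel gripper is mounted at the origin on the work surface. World frame = base frame: x ahead of the robot, y to its left, z up, the work surface at z = 0. Lengths are in m, angles in rad, forces in N, time in s.
With the tool pointing down it reaches from about 0.15 to 0.775 m from the base axis. Payload 6.1 kg.
Tool frame: the origin (TCP) lies on the front face of the gripper's body, between the roots of the fingers; the fingertips stand 73 mm ahead of it and the grasp point (between the pads) lies 54 mm ahead of it; z points along the fingers, y is the line along which they close (so a half turn about z gives the same grasp; the last joint's range is limited). The gripper opens to 85 mm and grips with 20 to 120 N. Pads are 22 mm wide; open, the fingers measure 114 mm over their backs; the gripper's body (76 mm by 85 mm) begins 54 mm behind the grasp point. The pads swing forward as they close: fully open they stand 13 mm farther back than shut.
Start: joints at [-1.196, 0.126, -0.04, 1.405, 0, 1.571], TCP at [0.192, -0.489, 0.304] pointing down, gripper open.
Joint ranges: [-2.72, 2.72], [-0.95, 1.95], [-1.27, 1.35], [-1.78, 2.02], [-1.46, 1.47], [-3.14, 3.14]. Speed limits (rad/s): [2.39, 2.39, 3.01, 3.14, 3.14, 3.14].

### API

Orientations are given as a unit quaternion [x, y, z, w].
In Python, from station import sensors, optics, bot gives the robot as it stands. The module is installed in compiled form; this text tells all that it offers.
- The arm moves only by the shell command python3 -m creep 'ROWS' [FORCE]. ROWS is JSON, a list of rows, each a list of 7 numbers: the turn, a rotation vector about the tool's x, y, z in degrees, then the shift along the tool's x, y, z in mm, then the gripper command: -1 is shut, 1 is fully open, values between are in proportion. A call has 1 to 10 rows; each row shifts and turns the commanded pose from where the row before left it, along the tool's axes as they then stand; what a row does not reach is not made up. A row lasts 1/12 s, in which the tool goes at most 41.7 mm and 7.16 degrees, less where a joint would pass 70% of its speed; a pose out of reach is approached as far as the arm can. A call is refused whole if a number of a shift passes 41.7 or a number of a turn 7.16, either way. A call with a gripper value outside its range is refused whole. The fingers move at their own pace and stop on an object; FORCE is the grip in N (left out, the last holds). Time passes only in rows, so rows that do not move let the fingers close. It gives the time, the measured TCP pose, the force, the opening and the grip force at its end, in the units of the state.
- sensors.get_state(): the state, without advancing time (a new reading comes with each control period).
- optics.get_image(name): name is "scene" or "top"; returns (picture, depth): 480x640x3 uint8, red, green, blue; 480x640 float32, m along the optical axis (not along the pixel's ray), 0 where there is no reading.
- optics.camera_model(name): a dict with "camera_matrix" (3x3 intrinsics, pixels), "origin" and "attitude" of the camera in the world. Camera axes: x right, y up, looking along -z (the intrinsics and any distortion apply to the point x, -y, -z); pixel columns grow to the right and rows downward; lengths in m; the calibration is good to about 2 mm. A picture is of the moment at which its call begins. camera_model takes no time and is no camera call.
- bot.close_job(): hands the job in; it is judged then, once.
The state is a dict: "t": time; "joints": joint angles; "joint_vel": joint speeds; "joint_torque": joint torques, N m; "tool_pos": TCP position; "tool_rot": TCP orientation; "wrist_force": force on the tool from outside, world axes, zero at the start; "ft_torque": the same for the moment, N m; "width": finger opening in m; "gripper_force": force on a finger pad.
Only numpy, scipy, OpenCV 4.12 (cv2) and the standard library are available. Lean on these libraries where they do the work, as an engineer would, in place of code of your own. Each camera call takes 0.05 s, during which the arm holds its last target. There are 200 camera calls.

### The job

Build the patient's dose tower on the black stand, one piece at a time from the bottom up: first the blue pot, then green, yellow and red, each plugged fully into the one below, and last the grey lid with the black knob. The pots are filled, so keep them upright and set them down without dropping them, and leave the bottle, the carton and the stack of cups where they are.

Things in the scene. Friction and masses are not known exactly. Their poses are not given: they have to be found in the camera images.
- blue_pot: loose round blue dose pot, open top, pills fixed inside. 52 mm diameter, 41 mm high: lowest 7 mm a tapered foot (34 to 41 mm diameter), then a straight 52 mm body; mouth 45 mm. Stands on its foot. Seated on another pot its foot is 7 mm inside the mouth and its origin 34 mm above that pot's (2 mm side play). Origin: centre of the foot's underside; z up its axis. About 45 g
- green_pot: loose round green dose pot, open top, pills fixed inside. 52 mm diameter, 41 mm high: lowest 7 mm a tapered foot (34 to 41 mm diameter), then a straight 52 mm body; mouth 45 mm. Stands on its foot. Seated on another pot its foot is 7 mm inside the mouth and its origin 34 mm above that pot's (2 mm side play). Origin: centre of the foot's underside; z up its axis. About 45 g
- yellow_pot: loose round yellow dose pot, open top, pills fixed inside. 52 mm diameter, 41 mm high: lowest 7 mm a tapered foot (34 to 41 mm diameter), then a straight 52 mm body; mouth 45 mm. Stands on its foot. Seated on another pot its foot is 7 mm inside the mouth and its origin 34 mm above that pot's (2 mm side play). Origin: centre of the foot's underside; z up its axis. About 45 g
- red_pot: loose round red dose pot, open top, pills fixed inside. 52 mm diameter, 41 mm high: lowest 7 mm a tapered foot (34 to 41 mm diameter), then a straight 52 mm body; mouth 45 mm. Stands on its foot. Seated on another pot its foot is 7 mm inside the mouth and its origin 34 mm above that pot's (2 mm side play). Origin: centre of the foot's underside; z up its axis. About 45 g
- lid: loose grey lid: disc 52 mm diameter, 6 mm thick (7 to 13 mm above the origin), below it the same 7 mm tapered foot as the pots, on top a black round knob 24 mm diameter, 24 mm high (13 to 37 mm above the origin). Seated on a pot its origin is 34 mm above that pot's. Origin: centre of the foot's underside; z up its axis. About 40 g
- stand: black round stand, fixed to the table: a disc 90 mm in diameter and 10 mm thick with a round silver collar on its centre, 52 mm outside, 45 mm inside, its rim 22 mm above the table. A pot's foot goes 7 mm into the collar, so that the pot's origin sits 15 mm above the stand's. Origin: centre of its underside, at table height
- bottle: bystander: loose amber medicine bottle with a white cap, 48 mm in diameter, 95 mm high, standing. Origin: centre of its underside
- carton: bystander: loose white medicine carton with a blue band and an orange patch on top, 45 x 80 x 60 mm high (x, y, z). Origin: centre of its underside
- cups: bystander: loose upright stack of white drinking cups, 69 mm in diameter, 100 mm high, at the far left of the mat. Origin: centre of its underside
Mind the look-alikes: they are no part of the job. What is shaped like the lid but purple is not meant.

How it is judged:
On the way, in this order (a step that is already met when the one before it is completed fails the run):
1. the blue pot is seated upright on the stand, all beneath it still in place (horizontal distance between blue_pot and stand below 0.005 m and z of blue_pot in the frame of stand between 0.0115 and 0.0185 m and angle between blue_pot's own z axis and vertical below 0.08 rad), for 0.2 s.
2. the green pot is seated upright on the blue pot, all beneath it still in place (all of step 1 and horizontal distance between green_pot and blue_pot below 0.005 m and z of green_pot in the frame of blue_pot between 0.0305 and 0.0375 m and angle between green_pot's own z axis and vertical below 0.08 rad), for 0.2 s.
3. the yellow pot is seated upright on the green pot, all beneath it still in place (all of step 2 and horizontal distance between yellow_pot and green_pot below 0.005 m and z of yellow_pot in the frame of green_pot between 0.0305 and 0.0375 m and angle between yellow_pot's own z axis and vertical below 0.08 rad), for 0.2 s.
4. the red pot is seated upright on the yellow pot, all beneath it still in place (all of step 3 and horizontal distance between red_pot and yellow_pot below 0.005 m and z of red_pot in the frame of yellow_pot between 0.0305 and 0.0375 m and angle between red_pot's own z axis and vertical below 0.08 rad), for 0.2 s.
5. the lid is seated upright on the red pot, all beneath it still in place (all of step 4 and horizontal distance between lid and red_pot below 0.005 m and z of lid in the frame of red_pot between 0.0305 and 0.0375 m and angle between lid's own z axis and vertical below 0.08 rad), for 0.2 s.
At the end, for the whole second after the job is handed in: Blue pot in the stand's collar, green pot on blue, yellow on green, red on yellow, lid on red: each fully seated (height within 3.5 mm, centres within 5 mm of the piece below, tilt under 0.08 rad), all let go of and at rest (all of step 5 and linear speed of each of blue_pot, green_pot, yellow_pot, red_pot, lid below 0.02 m/s); the robot touches nothing.
It fails at once if a bystander (bottle, carton or cups) is moved by more than 20 mm (distance of any of bottle, carton, cups from where it was at the start of the episode above 0.02 m).
It fails at once if a filled pot is tipped by more than 40 degrees (angle between any of blue_pot, green_pot, yellow_pot, red_pot's own z axis and vertical above 0.7 rad).
It fails at once if a pot or the lid is dropped (let go of and moving faster than 0.6 m/s, a fall of about 2 cm) ((linear speed of blue_pot above 0.6 m/s and contact force between blue_pot and the fingers below 0.01 N) or (linear speed of green_pot above 0.6 m/s and contact force between green_pot and the fingers below 0.01 N) or (linear speed of yellow_pot above 0.6 m/s and contact force between yellow_pot and the fingers below 0.01 N) or (linear speed of red_pot above 0.6 m/s and contact force between red_pot and the fingers below 0.01 N) or (linear speed of lid above 0.6 m/s and contact force between lid and the fingers below 0.01 N)).
It also fails if it takes over 128 s, if anything falls off the work surface, if the arm or the gripper's body presses on something with over 40 N, if the wrist force passes 120 N, or if a joint passes its speed limit or range.

## Working session

There is one attempt and no reset: what is moved stays moved. The work goes in short steps, Python scripts to look and compute and a shell command to move; the robot and the scene stay as the last step left them, time stands still between calls to the robot, and variables do not carry over. Pictures are saved under pics/ and viewed, at most 14 in all, crops included, and the job is handed in when it is done.

```bash
mkdir -p pics; cat > h.py <<'E'
import numpy as np, cv2
from station import sensors, optics, bot
from scipy.spatial.transform import Rotation as R
def cam(n):
    m=optics.camera_model(n); a=np.array(m["attitude"],float)
    Rm=a if a.shape==(3,3) else R.from_quat(a).as_matrix()
    return np.array(m["camera_matrix"]),np.array(m["origin"]),Rm,m
def ray(n,u,v,z):
    K,o,Rm,_=cam(n); d=Rm@np.array([(u-K[0,2])/K[0,0],-(v-K[1,2])/K[1,1],-1])
    return o+d*(z-o[2])/d[2]
def cloud(n,dep):
    K,o,Rm,_=cam(n); v,u=np.mgrid[:480,:640]
    p=np.stack([(u-K[0,2])/K[0,0]*dep,-(v-K[1,2])/K[1,1]*dep,-dep],-1)
    return p@Rm.T+o
E
python3 - <<'E'
from h import *
for n in("scene","top"):
    im,d=optics.get_image(n); cv2.imwrite(f"pics/{n}0.png",im[...,::-1]); np.save(f"{n}0.npy",d); print(n,cam(n)[3])
print(sensors.get_state())
E
```

```text
scene {'camera_matrix': array([[492.1228549 ,   0.        , 325.94759932],
       [  0.        , 492.1228549 , 239.08376706],
       [  0.        ,   0.        ,   1.        ]]), 'origin': array([ 0.9731455 , -0.22018586,  0.80601754]), 'attitude': array([0.26642313, 0.1327195 , 0.40986642, 0.86221446])}
top {'camera_matrix': array([[480.20672545,   0.        , 312.55871443],
       [  0.        , 480.20672545, 247.27023499],
       [  0.        ,   0.        ,   1.        ]]), 'origin': array([0.47558555, 0.10881692, 0.98391301]), 'attitude': array([ 0.03208113, -0.03518638, -0.69630688,  0.71616301])}
{'t': 0.1, 'joints': array([-1.19601597e+00,  1.26332802e-01, -4.05066663e-02,  1.40539588e+00,
        1.42201016e-05,  1.57079002e+00]), 'joint_vel': array([ 0.00054974,  0.00078641,  0.00267121,  0.0007148 , -0.00197775,
        0.00116846]), 'joint_torque': array([ 2.74592763e-03, -4.36907530e+01,  3.53603590e+01,  1.37812929e-02,
        2.28323929e-04, -1.29031420e-05]), 'tool_pos': array([ 0.19209303, -0.4883143 ,  0.30319954]), 'tool_rot': array([ 9.82492937e-01,  1.86298444e-01, -1.27053697e-04, -7.08239620e-04]), 'wrist_force': array([-0.04714857,  0.33270188,  0.24322457]), 'ft_torque': array([ 0.00812137, -0.04734284,  0.03831778]), 'gripper_force': 0.0, 'width': 0.085469822475275}
```

View pics/top0.png

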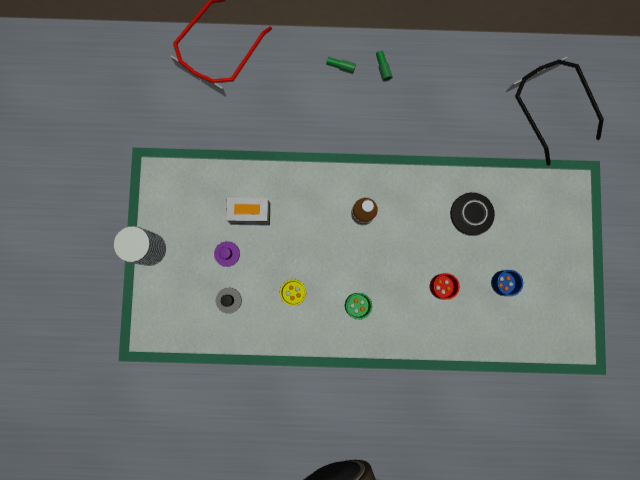

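View pics/scene0.png

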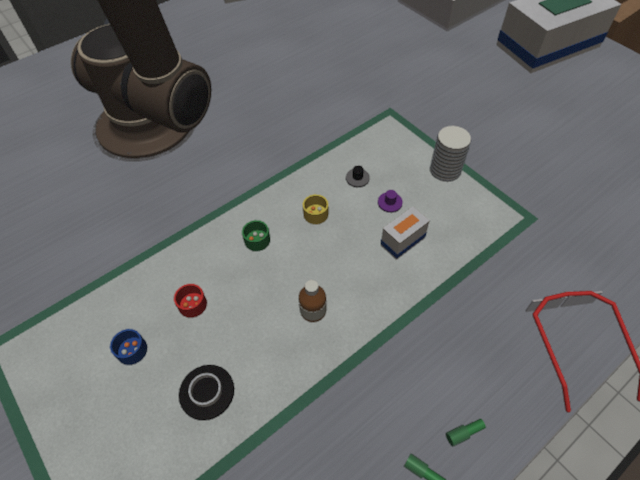

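Top view: blue pot (507,283), red (445,286), green (358,306), yellow (293,292), stand (472,213), bottle (365,210), carton (247,210), cups (132,245). There are two lid-like things: the grey disc with black knob at (228,300) and an all-purple one at (227,254). The grey one fits the description ("grey lid with the black knob"). I'll confirm it in a crop and measure from both views.

```bash
cat > meas.py <<'E'
from h import *
from scipy.optimize import least_squares
seeds={"scene":dict(blue=(128,347),green=(256,235),yellow=(316,209),red=(190,300),lid=(358,177),stand=(206,391)),
"top":dict(blue=(507,283),green=(358,306),yellow=(293,292),red=(445,286),lid=(228,300),stand=(472,213))}
def circ(p,r=None):
    f=lambda q:np.hypot(p[:,0]-q[0],p[:,1]-q[1])-q[2]
    s=least_squares(f,[*p.mean(0),.025],loss="soft_l1",f_scale=.001).x
    return s
if __name__=="__main__":
  for n in("scene","top"):
    im=cv2.imread(f"pics/{n}0.png"); P=cloud(n,np.load(f"{n}0.npy"))
    print(n,"table z",np.median(P[300:310,400:420,2] if n=="top" else P[300:310,240:260,2]))
    hsv=cv2.cvtColor(im,cv2.COLOR_BGR2HSV)
    for k,(u,v) in seeds[n].items():
        w=40; sl=np.s_[v-w:v+w,u-w:u+w]; Q=P[sl].reshape(-1,3); 
        c=ray(n,u,v,.03)[:2]; near=np.hypot(*(Q[:,:2]-c).T)<.037
        lo,hi={"stand":(.018,.026),"lid":(.010,.016)}.get(k,(.036,.046))
        m=near&(Q[:,2]>lo)&(Q[:,2]<hi); q=Q[m]
        a=circ(q[:,:2]); r=np.hypot(*(q[:,:2]-a[:2]).T)
        e=cv2.minEnclosingCircle((q[:,:2]*1000).astype(np.float32))
        print(k,m.sum(),"zmax",Q[near,2].max().round(4),"fit",a.round(4),"encl mm",np.round([*e[0],e[1]],1))
E
python3 meas.py
python3 - <<'E'
import cv2,numpy as np
a=cv2.imread("pics/top0.png")[235:325,200:330]; b=cv2.imread("pics/scene0.png")[155:225,300:420]
a=cv2.resize(a,(520,360),interpolation=2);b=cv2.resize(b,(520,240*1),interpolation=2)
cv2.imwrite("pics/crop0.png",np.vstack([a,b]))
E
```

```text
scene table z -0.0003251942421312881
blue 238 zmax 0.044 fit [ 0.5088 -0.2833  0.024 ] encl mm [ 508.3 -283.6   26.4]
green 155 zmax 0.0431 fit [0.4553 0.0119 0.024 ] encl mm [453.9  11.7  28.1]
yellow 152 zmax 0.0429 fit [0.4775 0.1412 0.024 ] encl mm [477.8 141.2  27. ]
red 199 zmax 0.0426 fit [ 0.4982 -0.1587  0.0241] encl mm [ 498.  -159.1   27.1]
lid 205 zmax 0.0391 fit [0.4573 0.2721 0.0201] encl mm [459.5 269.7  25.9]
stand 219 zmax 0.0254 fit [ 0.6492 -0.2211  0.024 ] encl mm [ 649.4 -220.6   26.2]
top table z 0.0018468243935162443
blue 186 zmax 0.0454 fit [ 0.5071 -0.282   0.024 ] encl mm [ 507.  -282.4   26.2]
green 145 zmax 0.0465 fit [0.4538 0.0134 0.0239] encl mm [453.7  13.2  25.8]
yellow 142 zmax 0.9839 fit [0.4761 0.1426 0.0239] encl mm [476.1 142.7  25.6]
red 174 zmax 0.0459 fit [ 0.4967 -0.1571  0.0239] encl mm [ 496.9 -158.2   26.4]
lid 357 zmax 0.0412 fit [0.4564 0.2733 0.0203] encl mm [456.9 272.3  25.9]
stand 151 zmax 0.0276 fit [ 0.6472 -0.2201  0.024 ] encl mm [ 647.4 -220.6   26.5]
```

View pics/crop0.png

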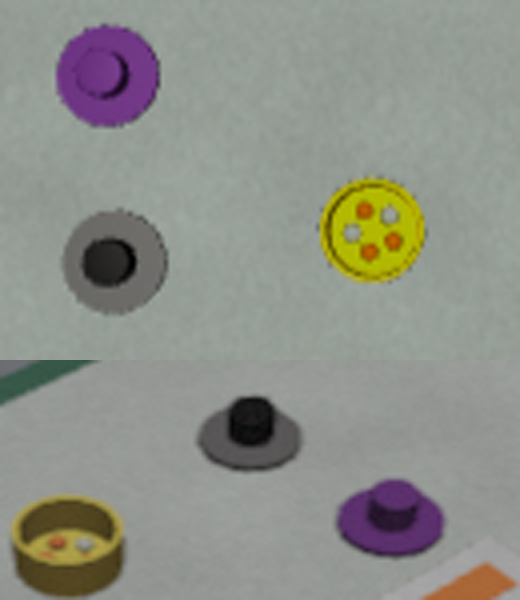

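The crop confirms it: the grey disc with the black knob is the lid, and the purple one beside it is the decoy. Both views agree to about 1.5 mm with a constant offset, so I use the mean. I turn the tool to yaw 90°, so tool x = world +y, tool y = world +x and tool z is down, then go above the blue pot.

```bash
cat > go.py <<'E'
# python3 go.py name height : shift needed in tool axes (mm) to put TCP at height above name's xy
import sys
from h import *
T=dict(blue=(.5080,-.2827),green=(.4546,.0127),yellow=(.4768,.1419),red=(.4975,-.1580),lid=(.4570,.2721),stand=(.6482,-.2206))
s=sensors.get_state(); r=R.from_quat(s["tool_rot"]); M=r.as_matrix()
d=np.array([*T[sys.argv[1]],float(sys.argv[2])])-s["tool_pos"]
want=R.from_matrix(np.array([[0,1,0],[1,0,0],[0,0,-1]]))
print("t %.1f"%s["t"],"pos",s["tool_pos"].round(4),"shift mm",(M.T@d*1000).round(1),"turn deg",np.degrees((r.inv()*want).as_rotvec()).round(2),
 "F",s["wrist_force"].round(1),"w %.4f g %.1f"%(s["width"],s["gripper_force"]),"j",s["joints"].round(2))
E
python3 -m creep '[[0,0,-6.85,0,0,0,1],[0,0,-6.85,0,0,0,1],[0,0,-6.85,0,0,0,1],[0,0,-6.85,0,0,0,1],[0,0,-6.85,0,0,0,1],[0,0,-6.85,0,0,0,1],[0,0,-6.85,0,0,0,1],[0,0,-6.85,0,0,0,1],[0,0,-6.85,0,0,0,1],[0,0,-6.85,0,0,0,1]]' 30
python3 -m creep '[[0,0,0,20.6,31.6,0,1],[0,0,0,20.6,31.6,0,1],[0,0,0,20.6,31.6,0,1],[0,0,0,20.6,31.6,0,1],[0,0,0,20.6,31.6,0,1],[0,0,0,20.6,31.6,0,1],[0,0,0,20.6,31.6,0,1],[0,0,0,20.6,31.6,0,1],[0,0,0,20.6,31.6,0,1],[0,0,0,20.6,31.6,0,1]]'
python3 -m creep '[[0,0,0,0,0,0,1],[0,0,0,0,0,0,1],[0,0,0,0,0,0,1]]'
python3 go.py blue 0.082
```

```text
t: 0.93
tool_pos: [0.1921, -0.4884, 0.3034]
tool_rot: [0.705, 0.709, 0.0, -0.0]
wrist_force: [-0.5, 0.6, -0.5]
width: 0.0855
gripper_force: 0.0
t: 1.77
tool_pos: [0.5095, -0.2812, 0.3035]
tool_rot: [0.707, 0.707, -0.0, -0.0]
wrist_force: [1.1, -1.2, 0.4]
width: 0.0855
gripper_force: 0.0
t: 2.02
tool_pos: [0.5081, -0.2825, 0.3033]
tool_rot: [0.707, 0.707, -0.0, -0.001]
wrist_force: [1.2, -0.8, 0.6]
width: 0.0857
gripper_force: 0.0
t 2.0 pos [ 0.5081 -0.2825  0.3033] shift mm [-3.000e-01  2.000e-01  2.213e+02] turn deg [-0.08 -0.02  0.01] F [ 1.2 -0.8  0.6] w 0.0857 g 0.0 j [-0.51  0.24  0.09  1.43 -0.    1.06]
```

```bash
python3 -m creep '[[0,0,0,0,0,30,1],[0,0,0,0,0,30,1],[0,0,0,0,0,30,1],[0,0,0,0,0,30,1],[0,0,0,0,0,30,1],[0,0,0,0,0,30,1],[0,0,0,0,0,20,1],[0,0,0,0,0,12,1],[0,0,0,0,0,9,1],[0,0,0,0,0,0,1]]'
python3 -m creep '[[0,0,0,0,0,0,0],[0,0,0,0,0,0,-0.2],[0,0,0,0,0,0,-1],[0,0,0,0,0,0,-1],[0,0,0,0,0,0,-1],[0,0,0,0,0,0,-1],[0,0,0,0,0,0,-1]]' 30
python3 go.py stand 0.25
```

```text
t: 2.85
tool_pos: [0.5064, -0.2831, 0.0812]
tool_rot: [0.708, 0.706, -0.0, -0.001]
wrist_force: [-0.1, 1.2, 0.4]
width: 0.0853
gripper_force: 0.0
t: 3.43
tool_pos: [0.509, -0.2833, 0.0846]
tool_rot: [0.707, 0.707, 0.0, 0.001]
wrist_force: [-1.3, 0.2, 7.0]
width: 0.0512
gripper_force: 31.7
t 3.4 pos [ 0.509  -0.2833  0.0846] shift mm [  62.4  139.5 -165.2] turn deg [ 0.13  0.11 -0.03] F [-1.3  0.2  7. ] w 0.0512 g 31.7 j [-0.51  0.32 -0.29  0.96 -0.    1.06]
```

```bash
python3 -m creep '[[0,0,0,0,0,-5,-1],[0,0,0,0,0,-10,-1],[0,0,0,0,0,-20,-1],[0,0,0,0,0,-20,-1],[0,0,0,0,0,-15,-1],[0,0,0,0,0,-5,-1],[0,0,0,0,0,0,-1],[0,0,0,0,0,0,-1]]'
python3 go.py stand 0.15
python3 - <<'E'
from h import *
im,d=optics.get_image("scene"); cv2.imwrite("pics/s1.png",im[200:480,0:400,::-1])
E
```

```text
t: 4.1
tool_pos: [0.5082, -0.2826, 0.1578]
tool_rot: [0.707, 0.707, 0.0, 0.0]
wrist_force: [-1.0, -1.2, -0.2]
width: 0.051
gripper_force: 31.4
t 4.1 pos [ 0.5082 -0.2826  0.1578] shift mm [ 62.  139.9   7.8] turn deg [ 0.01  0.   -0.02] F [-1.  -1.2 -0.2] w 0.0510 g 31.4 j [-0.51  0.27 -0.19  1.12  0.    1.06]
```

View pics/s1.png

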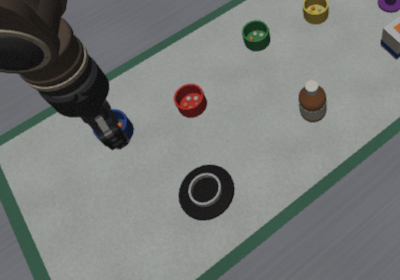

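The blue pot is held upright in the fingers at crop pixel (115,130), full-image (115,330). Now I move it over the stand and down.

```bash
python3 -m creep '[[0,0,0,4,9,0,-1],[0,0,0,8,18,0,-1],[0,0,0,9,20,0,-1],[0,0,0,9,20,0,-1],[0,0,0,9,20,0,-1],[0,0,0,9,20,0,-1],[0,0,0,8,18,0,-1],[0,0,0,6,15,0,-1],[0,0,0,0,0,0,-1],[0,0,0,0,0,0,-1]]'
python3 go.py stand 0.0995
python3 -m creep '[[0,0,0,0,0,15,-1],[0,0,0,0,0,15,-1],[0,0,0,0,0,10,-1],[0,0,0,0,0,5,-1],[0,0,0,0,0,4,-1],[0,0,0,0,0,3,-1],[0,0,0,0,0,2,-1],[0,0,0,0,0,2,-1],[0,0,0,0,0,0,-1],[0,0,0,0,0,0,-1]]'
python3 go.py stand 0.0995
```

```text
t: 4.98
tool_pos: [0.6487, -0.2198, 0.1562]
tool_rot: [0.707, 0.707, -0.001, -0.001]
wrist_force: [-0.3, -0.2, -0.1]
width: 0.0511
gripper_force: 31.5
t 5.0 pos [ 0.6487 -0.2198  0.1562] shift mm [-0.8 -0.3 56.7] turn deg [-0.13 -0.04  0.06] F [-0.3 -0.2 -0.1] w 0.0511 g 31.5 j [-0.33  0.46  0.09  1.2  -0.    1.24]
t: 5.82
tool_pos: [0.6484, -0.2208, 0.1022]
tool_rot: [0.707, 0.707, 0.0, 0.0]
wrist_force: [-1.6, -0.2, -0.7]
width: 0.051
gripper_force: 31.5
t 5.8 pos [ 0.6484 -0.2208  0.1022] shift mm [ 0.2 -0.2  2.7] turn deg [ 0.03  0.01 -0.02] F [-1.6 -0.2 -0.7] w 0.0510 g 31.5 j [-0.33  0.49  0.    1.09  0.    1.24]
```

Nearly seated and on axis; I creep down until the force rises.

```bash
python3 -m creep '[[0,0,0,0,0,1.5,-1],[0,0,0,0,0,1.5,-1],[0,0,0,0,0,0,-1],[0,0,0,0,0,0,-1]]'
python3 -m creep '[[0,0,0,0,0,1,-1],[0,0,0,0,0,1,-1],[0,0,0,0,0,0,-1],[0,0,0,0,0,0,-1]]'
```

```text
t: 6.15
tool_pos: [0.6486, -0.2208, 0.0996]
tool_rot: [0.707, 0.707, 0.0, 0.001]
wrist_force: [-1.4, 0.2, 4.2]
width: 0.0508
gripper_force: 31.9
t: 6.48
tool_pos: [0.6485, -0.2208, 0.0995]
tool_rot: [0.707, 0.707, 0.001, 0.001]
wrist_force: [-4.7, 1.3, 14.5]
width: 0.0513
gripper_force: 32.7
```

```bash
python3 -m creep '[[0,0,0,0,0,-1.5,-1],[0,0,0,0,0,0,-0.1],[0,0,0,0,0,0,0.3],[0,0,0,0,0,0,1],[0,0,0,0,0,0,1],[0,0,0,0,0,0,1],[0,0,0,0,0,0,1]]'
python3 -m creep '[[0,0,0,0,0,-5,1],[0,0,0,0,0,-15,1],[0,0,0,0,0,-30,1],[0,0,0,0,0,-30,1],[0,0,0,0,0,-30,1],[0,0,0,0,0,-30,1],[0,0,0,0,0,-10,1],[0,0,0,0,0,0,1],[0,0,0,0,0,0,1]]'
cat > chk.py <<'E'
# python3 chk.py name zrim pic : rim fit near stand in both views
import sys
from h import *; from meas import circ
zr=float(sys.argv[1])
for n in("scene","top"):
    im,d=optics.get_image(n); P=cloud(n,d); 
    if n=="scene": cv2.imwrite(sys.argv[2],cv2.resize(im[280:480,80:360,::-1],(560,400)))
    Q=P.reshape(-1,3); m=(np.hypot(Q[:,0]-.6482,Q[:,1]+.2206)<.037)&(Q[:,2]>zr-.0055)&(Q[:,2]<zr+.0055)
    z=Q[m]; a=circ(z[:,:2]); print(n,m.sum(),a.round(4),"z",np.median(z[:,2]).round(4),"bias-free xy vs stand mm",((a[:2]-{"scene":(.6492,-.2211),"top":(.6472,-.2201)}[n])*1000).round(1))
E
python3 chk.py 0.056 pics/s2.png
python3 go.py green 0.25
```

```text
t: 7.07
tool_pos: [0.6482, -0.2207, 0.0979]
tool_rot: [0.707, 0.707, -0.0, -0.0]
wrist_force: [0.4, -0.2, 0.8]
width: 0.0854
gripper_force: 0.0
t: 7.82
tool_pos: [0.6485, -0.2208, 0.2483]
tool_rot: [0.707, 0.707, 0.0, 0.0]
wrist_force: [0.4, 0.3, -1.5]
width: 0.0851
gripper_force: 0.0
scene 191 [ 0.649  -0.2208  0.024 ] z 0.0544 bias-free xy vs stand mm [-0.2  0.3]
top 194 [ 0.647  -0.2196  0.0239] z 0.0561 bias-free xy vs stand mm [-0.2  0.5]
t 7.9 pos [ 0.6478 -0.2206  0.2462] shift mm [ 233.2 -193.3   -3. ] turn deg [-0.16 -0.06 -0.03] F [-0.8  1.2 -0.2] w 0.0849 g 0.0 j [-0.33  0.44  0.25  1.38  0.    1.24]
```

View pics/s2.png

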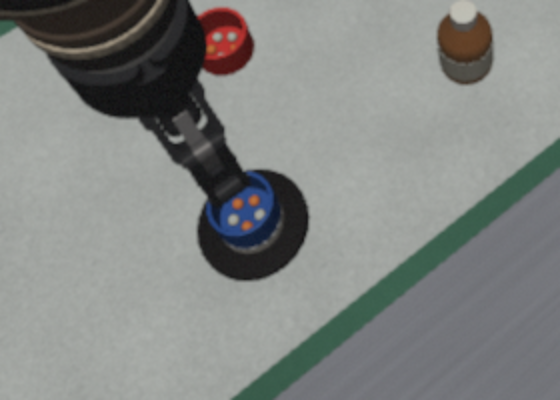

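Blue is seated on the stand, its rim at crop (242,195), centred within 0.5 mm at the right height. Green next.

```bash
python3 -m creep '[[0,0,0,23.3,-19.4,0,1],[0,0,0,23.3,-19.4,0,1],[0,0,0,23.3,-19.4,0,1],[0,0,0,23.3,-19.4,0,1],[0,0,0,23.3,-19.4,0,1],[0,0,0,23.3,-19.4,0,1],[0,0,0,23.3,-19.4,0,1],[0,0,0,23.3,-19.4,0,1],[0,0,0,23.3,-19.4,0,1],[0,0,0,23.3,-19.4,0,1]]'
python3 -m creep '[[0,0,0,0,0,0,1],[0,0,0,0,0,25,1],[0,0,0,0,0,30,1],[0,0,0,0,0,30,1],[0,0,0,0,0,20,1],[0,0,0,0,0,0,1]]'
python3 go.py green 0.083
```

```text
t: 8.75
tool_pos: [0.4524, 0.0132, 0.2463]
tool_rot: [0.707, 0.707, -0.001, -0.001]
wrist_force: [0.3, -0.3, 0.5]
width: 0.0855
gripper_force: 0.0
t: 9.25
tool_pos: [0.451, 0.0121, 0.1378]
tool_rot: [0.707, 0.707, -0.004, -0.003]
wrist_force: [-1.0, 0.7, -0.8]
width: 0.0857
gripper_force: 0.0
t 9.2 pos [0.451  0.0121 0.1378] shift mm [ 0.6  4.2 54.8] turn deg [-0.56  0.02 -0.03] F [-1.   0.7 -0.8] w 0.0857 g 0.0 j [ 0.03  0.05 -0.49  1.04 -0.    1.6 ]
```

```bash
python3 -m creep '[[0,0,0,0,0,20,1],[0,0,0,0,0,20,1],[0,0,0,0,0,10,1],[0,0,0,0,0,5,1],[0,0,0,0,0,0,1],[0,0,0,0,0,0,1]]'
python3 go.py green 0.083
```

```text
t: 9.75
tool_pos: [0.4548, 0.0123, 0.089]
tool_rot: [0.707, 0.707, 0.0, 0.0]
wrist_force: [0.2, 0.8, 0.1]
width: 0.0851
gripper_force: 0.0
t 9.8 pos [0.4548 0.0123 0.089 ] shift mm [ 0.4 -0.2  6. ] turn deg [ 0.02  0.   -0.03] F [0.2 0.8 0.1] w 0.0851 g 0.0 j [ 0.03  0.09 -0.57  0.91 -0.    1.6 ]
```

```bash
python3 -m creep '[[0,0,0,0,0,6,1],[0,0,0,0,0,0,1],[0,0,0,0,0,0,0],[0,0,0,0,0,0,-0.2],[0,0,0,0,0,0,-1],[0,0,0,0,0,0,-1],[0,0,0,0,0,0,-1],[0,0,0,0,0,0,-1],[0,0,0,0,0,0,-1]]'
python3 go.py green 0.083
python3 -m creep '[[0,0,0,0,0,-5,-1],[0,0,0,0,0,-10,-1],[0,0,0,0,0,-25,-1],[0,0,0,0,0,-30,-1],[0,0,0,0,0,-25,-1],[0,0,0,0,0,-10,-1],[0,0,0,0,0,-5,-1],[0,0,0,0,0,0,-1],[0,0,0,0,0,0,-1],[0,0,0,0,0,0,-1]]'
python3 go.py stand 0.19
```

```text
t: 10.5
tool_pos: [0.4547, 0.0123, 0.0829]
tool_rot: [0.707, 0.707, 0.0, 0.0]
wrist_force: [0.6, 0.2, 4.9]
width: 0.0503
gripper_force: 31.8
t 10.5 pos [0.4547 0.0123 0.0829] shift mm [ 0.4 -0.1 -0.1] turn deg [ 0.05 -0.   -0.03] F [0.6 0.2 4.9] w 0.0503 g 31.8 j [ 0.03  0.1  -0.57  0.9  -0.    1.6 ]
t: 11.33
tool_pos: [0.4536, 0.0123, 0.1909]
tool_rot: [0.707, 0.707, -0.001, -0.001]
wrist_force: [0.5, 0.7, -1.7]
width: 0.0502
gripper_force: 31.4
t 11.3 pos [0.4536 0.0123 0.1909] shift mm [-232.8  194.7    0.4] turn deg [-0.15  0.01 -0.03] F [ 0.5  0.7 -1.7] w 0.0502 g 31.4 j [ 0.03  0.02 -0.4   1.15 -0.    1.6 ]
```

```bash
python3 -m creep '[[0,0,0,-9,7.5,0,-1],[0,0,0,-18,15,0,-1],[0,0,0,-24,20,0,-1],[0,0,0,-24,20,0,-1],[0,0,0,-24,20,0,-1],[0,0,0,-24,20,0,-1],[0,0,0,-24,20,0,-1],[0,0,0,-24,20,0,-1],[0,0,0,-24,20,0,-1],[0,0,0,-19,16,0,-1]]'
python3 -m creep '[[0,0,0,-13,11,0,-1],[0,0,0,-6,4,0,-1],[0,0,0,0,0,0,-1],[0,0,0,0,0,0,-1],[0,0,0,0,0,0,-1]]'
python3 go.py stand 0.132
```

```text
t: 12.17
tool_pos: [0.6338, -0.2044, 0.1904]
tool_rot: [0.708, 0.707, -0.001, -0.001]
wrist_force: [-0.3, -0.2, -0.7]
width: 0.0501
gripper_force: 31.4
t: 12.58
tool_pos: [0.6471, -0.2201, 0.192]
tool_rot: [0.707, 0.707, -0.0, -0.001]
wrist_force: [-0.3, 0.8, -0.3]
width: 0.0501
gripper_force: 31.4
t 12.6 pos [ 0.6471 -0.2201  0.192 ] shift mm [-0.6  1.1 60. ] turn deg [-0.06 -0.03  0.  ] F [-0.3  0.8 -0.3] w 0.0501 g 31.4 j [-0.33  0.45  0.14  1.27  0.    1.24]
```

```bash
python3 -m creep '[[0,0,0,-0.6,0.8,10,-1],[0,0,0,0,0,15,-1],[0,0,0,0,0,12,-1],[0,0,0,0,0,8,-1],[0,0,0,0,0,5,-1],[0,0,0,0,0,4,-1],[0,0,0,0,0,2,-1],[0,0,0,0,0,0,-1],[0,0,0,0,0,0,-1],[0,0,0,0,0,0,-1]]'
python3 go.py stand 0.132
python3 -m creep '[[0,0,0,0,0,1.5,-1],[0,0,0,0,0,1.5,-1],[0,0,0,0,0,0,-1],[0,0,0,0,0,0,-1]]'
python3 -m creep '[[0,0,0,0,0,1,-1],[0,0,0,0,0,0,-1],[0,0,0,0,0,0,-1]]'
```

```text
t: 13.42
tool_pos: [0.6489, -0.2215, 0.137]
tool_rot: [0.707, 0.707, 0.0, 0.0]
wrist_force: [0.4, 0.2, -0.0]
width: 0.0498
gripper_force: 31.4
t 13.4 pos [ 0.6489 -0.2215  0.137 ] shift mm [ 0.9 -0.7  5. ] turn deg [ 0.06  0.02 -0.03] F [ 0.4  0.2 -0. ] w 0.0498 g 31.4 j [-0.33  0.47  0.05  1.15 -0.    1.24]
t: 13.75
tool_pos: [0.6485, -0.2214, 0.1333]
tool_rot: [0.707, 0.707, -0.0, -0.0]
wrist_force: [-0.5, 0.6, -0.6]
width: 0.0503
gripper_force: 31.4
t: 14.0
tool_pos: [0.6486, -0.2214, 0.1323]
tool_rot: [0.707, 0.707, -0.0, -0.0]
wrist_force: [0.4, -0.4, -0.5]
width: 0.0506
gripper_force: 31.4
```

```bash
python3 -m creep '[[0,0,0,0,0,1,-1],[0,0,0,0,0,0,-1],[0,0,0,0,0,0,-1]]'
python3 -m creep '[[0,0,0,0,0,1,-1],[0,0,0,0,0,0,-1],[0,0,0,0,0,0,-1]]'
```

```text
t: 14.25
tool_pos: [0.6487, -0.2214, 0.1319]
tool_rot: [0.707, 0.707, 0.0, 0.0]
wrist_force: [-0.9, 1.0, 3.5]
width: 0.0502
gripper_force: 31.7
t: 14.5
tool_pos: [0.6487, -0.2214, 0.1319]
tool_rot: [0.707, 0.707, 0.0, 0.001]
wrist_force: [-2.4, 1.1, 9.2]
width: 0.0502
gripper_force: 32.3
```

```bash
python3 -m creep '[[0,0,0,0,0,-1,-1],[0,0,0,0,0,0,-0.1],[0,0,0,0,0,0,0.3],[0,0,0,0,0,0,1],[0,0,0,0,0,0,1],[0,0,0,0,0,0,1]]'
python3 -m creep '[[0,0,0,0,0,-5,1],[0,0,0,0,0,-15,1],[0,0,0,0,0,-30,1],[0,0,0,0,0,-30,1],[0,0,0,0,0,-30,1],[0,0,0,0,0,-20,1],[0,0,0,0,0,-10,1],[0,0,0,0,0,0,1],[0,0,0,0,0,0,1]]'
python3 chk.py 0.090 pics/s3.png
python3 go.py yellow 0.25
```

```text
t: 15.0
tool_pos: [0.6485, -0.2213, 0.1309]
tool_rot: [0.707, 0.707, -0.0, -0.0]
wrist_force: [-0.4, 0.2, -0.8]
width: 0.0855
gripper_force: 0.0
t: 15.75
tool_pos: [0.6487, -0.2214, 0.271]
tool_rot: [0.707, 0.707, 0.0, 0.0]
wrist_force: [-0.6, -0.4, -1.2]
width: 0.0851
gripper_force: 0.0
scene 212 [ 0.6491 -0.221   0.0241] z 0.0884 bias-free xy vs stand mm [-0.1  0.1]
top 200 [ 0.6472 -0.2199  0.0241] z 0.09 bias-free xy vs stand mm [0.  0.2]
t 15.8 pos [ 0.6482 -0.2212  0.2692] shift mm [ 363.  -171.5   20.1] turn deg [-0.16 -0.06 -0.03] F [ 0.3 -0.7 -0.7] w 0.0855 g 0.0 j [-0.33  0.44  0.31  1.44 -0.    1.24]
```

Green is seated, with its rim centred within 0.2 mm at the expected height. Yellow next.

```bash
python3 -m creep '[[0,0,0,20,-9.5,0,1],[0,0,0,34,-16,0,1],[0,0,0,34,-16,0,1],[0,0,0,34,-16,0,1],[0,0,0,34,-16,0,1],[0,0,0,34,-16,0,1],[0,0,0,34,-16,0,1],[0,0,0,34,-16,0,1],[0,0,0,34,-16,0,1],[0,0,0,34,-16,0,1]]'
python3 -m creep '[[0,0,0,25,-12,0,1],[0,0,0,12,-6,0,1],[0,0,0,0,0,10,1],[0,0,0,0,0,30,1],[0,0,0,0,0,30,1],[0,0,0,0,0,30,1],[0,0,0,0,0,30,1],[0,0,0,0,0,20,1],[0,0,0,0,0,10,1],[0,0,0,0,0,0,1]]'
python3 -m creep '[[0,0,0,0,0,0,1],[0,0,0,0,0,0,1]]'
python3 go.py yellow 0.083
```

```text
t: 16.68
tool_pos: [0.4935, 0.1059, 0.2696]
tool_rot: [0.707, 0.707, -0.001, -0.001]
wrist_force: [0.9, -0.3, -0.2]
width: 0.0857
gripper_force: 0.0
t: 17.52
tool_pos: [0.4753, 0.1405, 0.1078]
tool_rot: [0.708, 0.707, -0.003, -0.001]
wrist_force: [-0.1, -0.8, -0.5]
width: 0.0855
gripper_force: 0.0
t: 17.68
tool_pos: [0.478, 0.1417, 0.1124]
tool_rot: [0.707, 0.707, 0.001, 0.0]
wrist_force: [1.2, -0.1, 0.7]
width: 0.085
gripper_force: 0.0
t 17.7 pos [0.478  0.1417 0.1124] shift mm [ 0.2 -1.3 29.4] turn deg [ 0.08 -0.02 -0.05] F [ 1.2 -0.1  0.7] w 0.0850 g 0.0 j [ 0.29  0.15 -0.44  0.98 -0.    1.86]
```

```bash
python3 -m creep '[[0,0,0,0,-0.5,10,1],[0,0,0,0,0,10,1],[0,0,0,0,0,5,1],[0,0,0,0,0,3,1],[0,0,0,0,0,0,1],[0,0,0,0,0,0,1],[0,0,0,0,0,0,1]]'
python3 -m creep '[[0,0,0,0,0,0,0],[0,0,0,0,0,0,-0.2],[0,0,0,0,0,0,-1],[0,0,0,0,0,0,-1],[0,0,0,0,0,0,-1],[0,0,0,0,0,0,-1],[0,0,0,0,0,0,-1]]'
python3 go.py yellow 0.083
python3 -m creep '[[0,0,0,0,0,-5,-1],[0,0,0,0,0,-10,-1],[0,0,0,0,0,-25,-1],[0,0,0,0,0,-30,-1],[0,0,0,0,0,-30,-1],[0,0,0,0,0,-30,-1],[0,0,0,0,0,-10,-1],[0,0,0,0,0,-5,-1],[0,0,0,0,0,0,-1],[0,0,0,0,0,0,-1]]'
python3 go.py stand 0.23
```

```text
t: 18.27
tool_pos: [0.4769, 0.1418, 0.0836]
tool_rot: [0.707, 0.707, 0.0, 0.0]
wrist_force: [0.4, -0.2, -0.3]
width: 0.0855
gripper_force: 0.0
t: 18.85
tool_pos: [0.477, 0.1418, 0.0839]
tool_rot: [0.707, 0.707, 0.0, 0.0]
wrist_force: [-1.7, 0.0, 5.6]
width: 0.0517
gripper_force: 31.5
t 18.9 pos [0.477  0.1418 0.0839] shift mm [ 0.1 -0.2  0.9] turn deg [ 0.05 -0.01 -0.03] F [-1.7  0.   5.6] w 0.0517 g 31.5 j [ 0.29  0.17 -0.48  0.91 -0.    1.86]
t: 19.68
tool_pos: [0.4763, 0.1416, 0.2274]
tool_rot: [0.707, 0.707, -0.001, -0.0]
wrist_force: [0.4, -0.7, -1.3]
width: 0.0521
gripper_force: 31.5
t 19.7 pos [0.4763 0.1416 0.2274] shift mm [-362.1  172.    -2.7] turn deg [-0.08  0.02 -0.02] F [ 0.4 -0.7 -1.3] w 0.0521 g 31.5 j [ 0.29  0.09 -0.25  1.23  0.    1.86]
```

```bash
python3 -m creep '[[0,0,0,-10,5,0,-1],[0,0,0,-20,9.5,0,-1],[0,0,0,-30,14,0,-1],[0,0,0,-34,16,0,-1],[0,0,0,-34,16,0,-1],[0,0,0,-34,16,0,-1],[0,0,0,-34,16,0,-1],[0,0,0,-34,16,0,-1],[0,0,0,-34,16,0,-1],[0,0,0,-34,16,0,-1]]'
python3 -m creep '[[0,0,0,-30,14,0,-1],[0,0,0,-20,11,0,-1],[0,0,0,-10,5,0,-1],[0,0,0,-4.5,2.5,0,-1],[0,0,0,0,0,0,-1],[0,0,0,0,0,0,-1],[0,0,0,0,0,0,-1]]'
python3 go.py stand 0.1668
```

```text
t: 20.52
tool_pos: [0.617, -0.159, 0.2263]
tool_rot: [0.707, 0.707, -0.001, -0.001]
wrist_force: [1.3, -0.8, -0.1]
width: 0.0517
gripper_force: 31.5
t: 21.1
tool_pos: [0.6492, -0.2196, 0.2285]
tool_rot: [0.707, 0.707, -0.0, -0.0]
wrist_force: [-0.1, 0.4, -0.5]
width: 0.0516
gripper_force: 31.5
t 21.1 pos [ 0.6492 -0.2196  0.2285] shift mm [-1.  -1.  61.7] turn deg [-0.02 -0.02  0.05] F [-0.1  0.4 -0.5] w 0.0516 g 31.5 j [-0.33  0.44  0.22  1.34  0.    1.24]
```

```bash
python3 -m creep '[[0,0,0,-0.7,-0.7,10,-1],[0,0,0,0,0,15,-1],[0,0,0,0,0,12,-1],[0,0,0,0,0,8,-1],[0,0,0,0,0,6,-1],[0,0,0,0,0,4,-1],[0,0,0,0,0,2,-1],[0,0,0,0,0,0,-1],[0,0,0,0,0,0,-1],[0,0,0,0,0,0,-1]]'
python3 go.py stand 0.1668
python3 -m creep '[[0,0,0,0,0,1,-1],[0,0,0,0,0,1,-1],[0,0,0,0,0,0,-1],[0,0,0,0,0,0,-1]]'
python3 -m creep '[[0,0,0,0,0,1,-1],[0,0,0,0,0,0,-1],[0,0,0,0,0,0,-1]]'
python3 -m creep '[[0,0,0,0,0,1,-1],[0,0,0,0,0,0,-1],[0,0,0,0,0,0,-1]]'
```

```text
t: 21.93
tool_pos: [0.6492, -0.2217, 0.172]
tool_rot: [0.707, 0.707, 0.0, 0.0]
wrist_force: [0.4, 0.2, -1.0]
width: 0.0518
gripper_force: 31.5
t 21.9 pos [ 0.6492 -0.2217  0.172 ] shift mm [ 1.1 -1.   5.2] turn deg [ 0.06  0.02 -0.03] F [ 0.4  0.2 -1. ] w 0.0518 g 31.5 j [-0.33  0.46  0.11  1.23  0.    1.24]
t: 22.27
tool_pos: [0.6489, -0.2215, 0.1694]
tool_rot: [0.707, 0.707, -0.0, -0.0]
wrist_force: [1.1, 0.4, 0.7]
width: 0.0518
gripper_force: 31.5
t: 22.52
tool_pos: [0.6489, -0.2215, 0.1683]
tool_rot: [0.707, 0.707, -0.0, -0.0]
wrist_force: [0.4, -0.2, 0.8]
width: 0.0518
gripper_force: 31.5
t: 22.77
tool_pos: [0.6489, -0.2215, 0.1673]
tool_rot: [0.707, 0.707, -0.0, -0.0]
wrist_force: [0.1, -0.3, -0.0]
width: 0.0517
gripper_force: 31.5
```

```bash
python3 -m creep '[[0,0,0,0,0,1,-1],[0,0,0,0,0,0,-1],[0,0,0,0,0,0,-1]]'
python3 -m creep '[[0,0,0,0,0,1,-1],[0,0,0,0,0,0,-1],[0,0,0,0,0,0,-1]]'
```

```text
t: 23.02
tool_pos: [0.649, -0.2216, 0.167]
tool_rot: [0.707, 0.707, 0.0, 0.0]
wrist_force: [-0.7, 0.7, 3.1]
width: 0.0519
gripper_force: 31.8
t: 23.27
tool_pos: [0.649, -0.2216, 0.167]
tool_rot: [0.707, 0.707, 0.0, 0.001]
wrist_force: [-3.2, 1.2, 8.5]
width: 0.0516
gripper_force: 32.2
```

```bash
python3 -m creep '[[0,0,0,0,0,-1,-1],[0,0,0,0,0,0,-0.1],[0,0,0,0,0,0,0.3],[0,0,0,0,0,0,1],[0,0,0,0,0,0,1],[0,0,0,0,0,0,1]]'
python3 -m creep '[[0,0,0,0,0,-5,1],[0,0,0,0,0,-15,1],[0,0,0,0,0,-25,1],[0,0,0,0,0,-30,1],[0,0,0,0,0,-15,1],[0,0,0,0,0,-5,1],[0,0,0,0,0,0,1],[0,0,0,0,0,0,1]]'
python3 chk.py 0.124 pics/s4.png
python3 go.py red 0.25
```

```text
t: 23.77
tool_pos: [0.6488, -0.2215, 0.1658]
tool_rot: [0.707, 0.707, -0.0, -0.0]
wrist_force: [0.3, 0.3, -0.9]
width: 0.0855
gripper_force: 0.0
t: 24.43
tool_pos: [0.6488, -0.2215, 0.2606]
tool_rot: [0.707, 0.707, -0.0, -0.0]
wrist_force: [0.2, 0.5, -1.1]
width: 0.0855
gripper_force: 0.0
scene 222 [ 0.6497 -0.2211  0.024 ] z 0.1224 bias-free xy vs stand mm [0.5 0. ]
top 227 [ 0.6474 -0.2196  0.024 ] z 0.1243 bias-free xy vs stand mm [0.2 0.5]
t 24.5 pos [ 0.6484 -0.2214  0.2595] shift mm [  63.3 -150.9    9.9] turn deg [-0.15 -0.05 -0.02] F [0.1 0.3 0.1] w 0.0855 g 0.0 j [-0.33  0.44  0.28  1.41  0.    1.24]
```

View pics/s4.png

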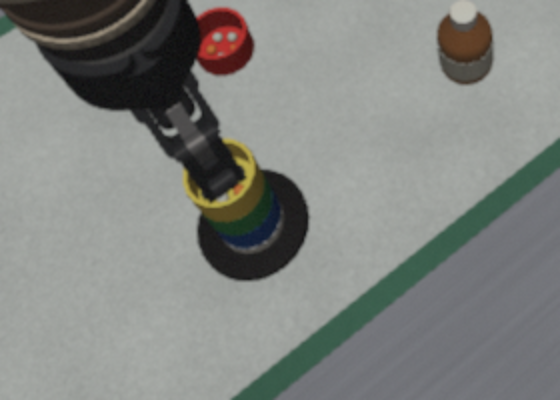

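The tower of blue, green and yellow stands straight, with the yellow rim at crop (221,172) and centred. Red next, at crop (222,40).

```bash
python3 -m creep '[[0,0,0,8,-19,0,1],[0,0,0,12,-29,0,1],[0,0,0,14,-33,0,1],[0,0,0,14,-33,0,1],[0,0,0,10,-24,0,1],[0,0,0,5,-12.5,0,1],[0,0,0,0,0,0,1],[0,0,0,0,0,20,1],[0,0,0,0,0,30,1],[0,0,0,0,0,30,1]]'
python3 -m creep '[[0,0,0,0,0,30,1],[0,0,0,0,0,20,1],[0,0,0,0,0,10,1],[0,0,0,0,0,0,1],[0,0,0,0,0,0,1],[0,0,0,0,0,0,1]]'
python3 go.py red 0.083
```

```text
t: 25.37
tool_pos: [0.4993, -0.1588, 0.1804]
tool_rot: [0.707, 0.707, 0.0, 0.001]
wrist_force: [0.5, 0.3, -0.5]
width: 0.0856
gripper_force: 0.0
t: 25.87
tool_pos: [0.4994, -0.1588, 0.1226]
tool_rot: [0.707, 0.707, 0.0, 0.001]
wrist_force: [0.2, -0.1, -0.1]
width: 0.0853
gripper_force: 0.0
t 25.9 pos [ 0.4994 -0.1588  0.1226] shift mm [ 0.8 -2.  39.6] turn deg [ 0.1   0.03 -0.03] F [ 0.2 -0.1 -0.1] w 0.0853 g 0.0 j [-0.31  0.19 -0.37  1.01  0.    1.26]
```

```bash
python3 -m creep '[[0,0,0,0.6,-1.5,15,1],[0,0,0,0,0,12,1],[0,0,0,0,0,8,1],[0,0,0,0,0,4,1],[0,0,0,0,0,0,1],[0,0,0,0,0,0,1],[0,0,0,0,0,0,1]]'
python3 -m creep '[[0,0,0,0,0,0,0],[0,0,0,0,0,0,-0.2],[0,0,0,0,0,0,-1],[0,0,0,0,0,0,-1],[0,0,0,0,0,0,-1],[0,0,0,0,0,0,-1],[0,0,0,0,0,0,-1]]'
python3 go.py red 0.083
python3 -m creep '[[0,0,0,0,0,-5,-1],[0,0,0,0,0,-10,-1],[0,0,0,0,0,-25,-1],[0,0,0,0,0,-30,-1],[0,0,0,0,0,-30,-1],[0,0,0,0,0,-30,-1],[0,0,0,0,0,-30,-1],[0,0,0,0,0,-15,-1],[0,0,0,0,0,-5,-1],[0,0,0,0,0,0,-1]]'
python3 -m creep '[[0,0,0,0,0,0,-1],[0,0,0,0,0,0,-1]]'
python3 go.py stand 0.26
```

```text
t: 26.45
tool_pos: [0.4975, -0.1581, 0.0833]
tool_rot: [0.707, 0.707, 0.0, 0.001]
wrist_force: [-0.1, -0.1, 0.1]
width: 0.0853
gripper_force: 0.0
t: 27.03
tool_pos: [0.4972, -0.158, 0.083]
tool_rot: [0.707, 0.707, 0.0, 0.0]
wrist_force: [-1.2, 0.7, 5.5]
width: 0.0512
gripper_force: 31.4
t 27.0 pos [ 0.4972 -0.158   0.083 ] shift mm [-0.   0.3  0. ] turn deg [ 0.05  0.02 -0.03] F [-1.2  0.7  5.5] w 0.0512 g 31.4 j [-0.31  0.21 -0.43  0.92 -0.    1.26]
t: 27.87
tool_pos: [0.4974, -0.158, 0.2641]
tool_rot: [0.707, 0.707, 0.001, 0.001]
wrist_force: [-1.1, -0.1, 0.1]
width: 0.0505
gripper_force: 31.5
t: 28.03
tool_pos: [0.4963, -0.1577, 0.2608]
tool_rot: [0.707, 0.707, -0.001, -0.001]
wrist_force: [-0.2, -0.3, -0.4]
width: 0.051
gripper_force: 31.5
t 28.0 pos [ 0.4963 -0.1577  0.2608] shift mm [-62.8 151.9   0.4] turn deg [-0.14 -0.04 -0.03] F [-0.2 -0.3 -0.4] w 0.0510 g 31.5 j [-0.31  0.12 -0.14  1.31 -0.    1.26]
```

```bash
python3 -m creep '[[0,0,0,-5,12,0,-1],[0,0,0,-9,22,0,-1],[0,0,0,-12,29,0,-1],[0,0,0,-12,29,0,-1],[0,0,0,-11,27,0,-1],[0,0,0,-8,19,0,-1],[0,0,0,-5.5,13,0,-1],[0,0,0,0,0,0,-1],[0,0,0,0,0,0,-1],[0,0,0,0,0,0,-1]]'
python3 go.py stand 0.20
python3 -m creep '[[0,0,0,0,0,10,-1],[0,0,0,0,0,15,-1],[0,0,0,0,0,12,-1],[0,0,0,0,0,8,-1],[0,0,0,0,0,5,-1],[0,0,0,0,0,3,-1],[0,0,0,0,0,0,-1],[0,0,0,0,0,0,-1],[0,0,0,0,0,0,-1],[0,0,0,0,0,0,-1]]'
python3 go.py stand 0.20
```

```text
t: 28.87
tool_pos: [0.6471, -0.2201, 0.2612]
tool_rot: [0.707, 0.707, -0.001, -0.001]
wrist_force: [-0.6, -0.0, -0.5]
width: 0.0509
gripper_force: 31.6
t 28.9 pos [ 0.6471 -0.2201  0.2612] shift mm [-0.6  1.3 61.2] turn deg [-0.14 -0.05 -0.02] F [-0.6 -0.  -0.5] w 0.0509 g 31.6 j [-0.33  0.44  0.28  1.42  0.    1.24]
t: 29.7
tool_pos: [0.6482, -0.2205, 0.2101]
tool_rot: [0.707, 0.707, 0.0, 0.001]
wrist_force: [0.4, 0.4, -1.1]
width: 0.0507
gripper_force: 31.6
t 29.7 pos [ 0.6482 -0.2205  0.2101] shift mm [-0.1 -0.  10.1] turn deg [ 0.07  0.02 -0.02] F [ 0.4  0.4 -1.1] w 0.0507 g 31.6 j [-0.33  0.44  0.18  1.3  -0.    1.24]
```

```bash
python3 -m creep '[[0,0,0,0,0,3,-1],[0,0,0,0,0,2,-1],[0,0,0,0,0,2,-1],[0,0,0,0,0,1,-1],[0,0,0,0,0,1,-1],[0,0,0,0,0,0,-1],[0,0,0,0,0,0,-1]]'
python3 -m creep '[[0,0,0,0,0,1,-1],[0,0,0,0,0,0,-1],[0,0,0,0,0,0,-1]]'
python3 -m creep '[[0,0,0,0,0,1,-1],[0,0,0,0,0,0,-1],[0,0,0,0,0,0,-1]]'
```

```text
t: 30.28
tool_pos: [0.6479, -0.2205, 0.2004]
tool_rot: [0.707, 0.707, -0.0, -0.0]
wrist_force: [0.2, 0.6, -0.4]
width: 0.0512
gripper_force: 31.6
t: 30.53
tool_pos: [0.648, -0.2205, 0.2001]
tool_rot: [0.707, 0.707, 0.0, 0.0]
wrist_force: [-0.1, -0.7, 4.8]
width: 0.051
gripper_force: 31.9
t: 30.78
tool_pos: [0.648, -0.2205, 0.2]
tool_rot: [0.707, 0.707, 0.0, 0.001]
wrist_force: [-2.7, 0.7, 8.4]
width: 0.0516
gripper_force: 32.3
```

```bash
python3 -m creep '[[0,0,0,0,0,-1,-1],[0,0,0,0,0,0,-0.1],[0,0,0,0,0,0,0.3],[0,0,0,0,0,0,1],[0,0,0,0,0,0,1],[0,0,0,0,0,0,1]]'
python3 -m creep '[[0,0,0,0,0,-5,1],[0,0,0,0,0,-15,1],[0,0,0,0,0,-25,1],[0,0,0,0,0,-25,1],[0,0,0,0,0,-10,1],[0,0,0,0,0,0,1],[0,0,0,0,0,0,1]]'
python3 chk.py 0.158 pics/s5.png
python3 go.py lid 0.25
```

```text
t: 31.28
tool_pos: [0.6478, -0.2204, 0.1988]
tool_rot: [0.707, 0.707, -0.0, -0.0]
wrist_force: [-0.6, -0.3, -0.3]
width: 0.0851
gripper_force: 0.0
t: 31.87
tool_pos: [0.6482, -0.2205, 0.2793]
tool_rot: [0.707, 0.707, 0.0, 0.0]
wrist_force: [0.5, -0.3, -1.1]
width: 0.0857
gripper_force: 0.0
scene 227 [ 0.6488 -0.2208  0.0241] z 0.1565 bias-free xy vs stand mm [-0.4  0.3]
top 240 [ 0.6465 -0.2194  0.0241] z 0.1583 bias-free xy vs stand mm [-0.7  0.7]
t 32.0 pos [ 0.6476 -0.2203  0.2776] shift mm [ 492.3 -190.7   28.4] turn deg [-0.13 -0.04 -0.03] F [-0.1  0.1  0.2] w 0.0855 g 0.0 j [-0.33  0.44  0.32  1.45  0.    1.24]
```

```bash
python3 -m creep '[[0,0,0,16,-6,0,1],[0,0,0,30,-12,0,1],[0,0,0,34,-13,0,1],[0,0,0,34,-13,0,1],[0,0,0,34,-13,0,1],[0,0,0,34,-13,0,1],[0,0,0,34,-13,0,1],[0,0,0,34,-13,0,1],[0,0,0,34,-13,0,1],[0,0,0,34,-13,0,1]]'
python3 -m creep '[[0,0,0,34,-13,0,1],[0,0,0,34,-13,0,1],[0,0,0,34,-13,0,1],[0,0,0,34,-13,0,1],[0,0,0,28,-11,0,0.2],[0,0,0,14,-6,0,0.2],[0,0,0,0,0,30,0.2],[0,0,0,0,0,30,0.2],[0,0,0,0,0,30,0.2],[0,0,0,0,0,30,0.2]]'
python3 -m creep '[[0,0,0,0,0,20,0.2],[0,0,0,0,0,10,0.2],[0,0,0,0,0,0,0.2],[0,0,0,0,0,0,0.2],[0,0,0,0,0,0,0.2]]'
python3 go.py lid 0.089
python3 - <<'E'
from h import *
for n in("scene","top"):
    Q=cloud(n,np.load(f"{n}0.npy")).reshape(-1,3); m=(np.hypot(Q[:,0]-.457,Q[:,1]-.272)<.03)&(Q[:,2]>.033)&(Q[:,2]<.045)
    print(n,m.sum(),cv2.minEnclosingCircle((Q[m,:2]*1000).astype(np.float32)),Q[m].mean(0).round(4))
E
```

```text
t: 32.8
tool_pos: [0.5245, 0.0989, 0.2776]
tool_rot: [0.707, 0.707, -0.001, -0.001]
wrist_force: [0.8, 0.5, -0.1]
width: 0.0853
gripper_force: 0.0
t: 33.63
tool_pos: [0.456, 0.2753, 0.1565]
tool_rot: [0.707, 0.707, -0.001, -0.0]
wrist_force: [-0.0, -0.0, 0.4]
width: 0.051
gripper_force: 0.0
t: 34.05
tool_pos: [0.4577, 0.2759, 0.1306]
tool_rot: [0.707, 0.707, 0.001, 0.0]
wrist_force: [0.4, -0.3, -0.3]
width: 0.051
gripper_force: 0.0
t 34.0 pos [0.4577 0.2759 0.1306] shift mm [-3.9 -0.8 41.6] turn deg [ 0.08 -0.05 -0.03] F [ 0.4 -0.3 -0.3] w 0.0510 g 0.0 j [ 0.54  0.2  -0.34  1.03  0.    2.11]
scene 77 ((459.19140625, 271.99139404296875), 13.616546630859375) [0.4584 0.2706 0.0356]
top 115 ((456.8679504394531, 272.7565612792969), 12.218637466430664) [0.4569 0.2718 0.0373]
```

```bash
sed -i 's/lid=(.4570,.2721)/lid=(.4578,.2713)/' go.py
python3 -m creep '[[0,0,0,-4.5,0,0,0.2],[0,0,0,0,0,15,0.2],[0,0,0,0,0,12,0.2],[0,0,0,0,0,8,0.2],[0,0,0,0,0,4,0.2],[0,0,0,0,0,2,0.2],[0,0,0,0,0,0,0.2],[0,0,0,0,0,0,0.2],[0,0,0,0,0,0,0.2]]'
python3 go.py lid 0.090
python3 -m creep '[[0,0,0,0,0,0,-0.2],[0,0,0,0,0,0,-0.5],[0,0,0,0,0,0,-1],[0,0,0,0,0,0,-1],[0,0,0,0,0,0,-1],[0,0,0,0,0,0,-1]]'
python3 go.py lid 0.090
```

```text
t: 34.8
tool_pos: [0.4575, 0.2714, 0.0891]
tool_rot: [0.707, 0.707, 0.001, 0.0]
wrist_force: [0.9, 0.0, -0.0]
width: 0.0514
gripper_force: 0.0
t 34.8 pos [0.4575 0.2714 0.0891] shift mm [-0.1  0.3 -0.9] turn deg [ 0.05 -0.03 -0.03] F [ 0.9  0.  -0. ] w 0.0514 g 0.0 j [ 0.54  0.23 -0.4   0.94  0.    2.11]
t: 35.3
tool_pos: [0.4573, 0.2713, 0.0888]
tool_rot: [0.707, 0.707, 0.0, 0.0]
wrist_force: [-0.9, -0.5, 5.4]
width: 0.0227
gripper_force: 29.4
t 35.3 pos [0.4573 0.2713 0.0888] shift mm [ 0.   0.5 -1.2] turn deg [ 0.03 -0.02 -0.02] F [-0.9 -0.5  5.4] w 0.0227 g 29.4 j [ 0.54  0.23 -0.4   0.94  0.    2.11]
```

```bash
python3 -m creep '[[0,0,0,0,0,-5,-1],[0,0,0,0,0,-10,-1],[0,0,0,0,0,-25,-1],[0,0,0,0,0,-30,-1],[0,0,0,0,0,-30,-1],[0,0,0,0,0,-30,-1],[0,0,0,0,0,-30,-1],[0,0,0,0,0,-25,-1],[0,0,0,0,0,-10,-1],[0,0,0,0,0,0,-1]]'
python3 -m creep '[[0,0,0,0,0,0,-1],[0,0,0,0,0,0,-1]]'
python3 go.py stand 0.285
python3 - <<'E'
from h import *
im,d=optics.get_image("scene"); cv2.imwrite("pics/s6.png",im[...,::-1])
E
```

```text
t: 36.13
tool_pos: [0.4579, 0.2716, 0.2863]
tool_rot: [0.707, 0.707, 0.002, 0.001]
wrist_force: [0.9, -0.3, 0.1]
width: 0.0231
gripper_force: 29.5
t: 36.3
tool_pos: [0.4566, 0.2709, 0.2815]
tool_rot: [0.707, 0.707, -0.001, -0.0]
wrist_force: [0.0, 0.7, -1.1]
width: 0.0225
gripper_force: 29.5
t 36.3 pos [0.4566 0.2709 0.2815] shift mm [-491.4  191.8   -3.3] turn deg [-0.14  0.08 -0.03] F [ 0.   0.7 -1.1] w 0.0225 g 29.5 j [ 0.54  0.14 -0.07  1.36  0.    2.11]
```

View pics/s6.png

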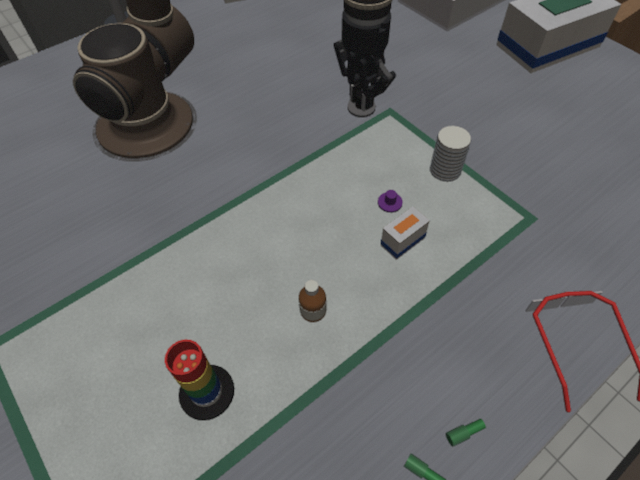

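The lid hangs level in the gripper at (361,107), the tower is straight at (195,375), and the bystanders are untouched. Now over to the tower.

```bash
python3 -m creep '[[0,0,0,-10,4,0,-1],[0,0,0,-20,8,0,-1],[0,0,0,-30,11.5,0,-1],[0,0,0,-34,13,0,-1],[0,0,0,-34,13,0,-1],[0,0,0,-34,13,0,-1],[0,0,0,-34,13,0,-1],[0,0,0,-34,13,0,-1],[0,0,0,-34,13,0,-1],[0,0,0,-34,13,0,-1]]'
python3 -m creep '[[0,0,0,-34,13,0,-1],[0,0,0,-34,13,0,-1],[0,0,0,-34,13,0,-1],[0,0,0,-34,13,0,-1],[0,0,0,-28,11,0,-1],[0,0,0,-18,7.5,0,-1],[0,0,0,-8,4,0,-1],[0,0,0,-3,1,0,-1],[0,0,0,0,0,0,-1],[0,0,0,0,0,0,-1]]'
python3 -m creep '[[0,0,0,0,0,0,-1],[0,0,0,0,0,0,-1]]'
python3 go.py stand 0.2398
```

```text
t: 37.18
tool_pos: [0.5713, -0.0295, 0.2822]
tool_rot: [0.707, 0.707, -0.001, -0.001]
wrist_force: [1.2, -0.4, 0.1]
width: 0.0231
gripper_force: 29.5
t: 38.02
tool_pos: [0.6465, -0.2191, 0.2832]
tool_rot: [0.707, 0.707, -0.0, -0.0]
wrist_force: [-0.7, -0.2, -0.7]
width: 0.0226
gripper_force: 29.5
t: 38.18
tool_pos: [0.6467, -0.2187, 0.2839]
tool_rot: [0.707, 0.707, 0.0, 0.0]
wrist_force: [0.7, 0.4, -0.0]
width: 0.0228
gripper_force: 29.5
t 38.2 pos [ 0.6467 -0.2187  0.2839] shift mm [-1.9  1.5 44.1] turn deg [ 0.02 -0.    0.06] F [ 0.7  0.4 -0. ] w 0.0228 g 29.5 j [-0.33  0.44  0.33  1.46  0.    1.24]
```

```bash
python3 -m creep '[[0,0,0,-1.4,1,5,-1],[0,0,0,0,0,10,-1],[0,0,0,0,0,8,-1],[0,0,0,0,0,6,-1],[0,0,0,0,0,4,-1],[0,0,0,0,0,2,-1],[0,0,0,0,0,0,-1],[0,0,0,0,0,0,-1],[0,0,0,0,0,0,-1]]'
python3 go.py stand 0.2398
python3 -m creep '[[0,0,0,0,0,2,-1],[0,0,0,0,0,2,-1],[0,0,0,0,0,1,-1],[0,0,0,0,0,0,-1],[0,0,0,0,0,0,-1],[0,0,0,0,0,0,-1]]'
```

```text
t: 38.93
tool_pos: [0.6481, -0.2214, 0.2488]
tool_rot: [0.707, 0.707, 0.0, 0.0]
wrist_force: [0.7, -0.6, 0.1]
width: 0.0232
gripper_force: 29.5
t 38.9 pos [ 0.6481 -0.2214  0.2488] shift mm [0.8 0.1 9. ] turn deg [ 0.04  0.01 -0.03] F [ 0.7 -0.6  0.1] w 0.0232 g 29.5 j [-0.33  0.44  0.26  1.39  0.    1.24]
t: 39.43
tool_pos: [0.6479, -0.2214, 0.2434]
tool_rot: [0.707, 0.707, -0.0, 0.0]
wrist_force: [-0.2, -0.9, 0.2]
width: 0.0228
gripper_force: 29.5
```

```bash
python3 -m creep '[[0,0,0,1,0,1,-1],[0,0,0,0,0,1,-1],[0,0,0,0,0,1,-1],[0,0,0,0,0,0,-1],[0,0,0,0,0,0,-1]]'
python3 -m creep '[[0,0,0,0,0,1,-1],[0,0,0,0,0,0,-1],[0,0,0,0,0,0,-1]]'
python3 -m creep '[[0,0,0,0,0,1,-1],[0,0,0,0,0,0,-1],[0,0,0,0,0,0,-1]]'
```

```text
t: 39.85
tool_pos: [0.6479, -0.2203, 0.2403]
tool_rot: [0.707, 0.707, -0.0, -0.0]
wrist_force: [0.8, -0.9, -0.8]
width: 0.0231
gripper_force: 29.5
t: 40.1
tool_pos: [0.648, -0.2204, 0.2399]
tool_rot: [0.707, 0.707, 0.0, 0.0]
wrist_force: [0.5, -0.7, 2.8]
width: 0.0225
gripper_force: 29.6
t: 40.35
tool_pos: [0.6481, -0.2205, 0.2399]
tool_rot: [0.707, 0.707, 0.0, 0.001]
wrist_force: [-1.2, 0.8, 6.2]
width: 0.0229
gripper_force: 30.1
```

The lid seated at TCP 0.2399 (expected 0.2398). I release, rise, back away and check.

```bash
python3 -m creep '[[0,0,0,0,0,-1,-1],[0,0,0,0,0,0,-0.4],[0,0,0,0,0,0,-0.2],[0,0,0,0,0,0,0.3],[0,0,0,0,0,0,1],[0,0,0,0,0,0,1],[0,0,0,0,0,0,1]]'
python3 -m creep '[[0,0,0,0,0,-5,1],[0,0,0,0,0,-15,1],[0,0,0,0,0,-20,1],[0,0,0,0,0,-20,1],[0,0,0,0,0,-15,1],[0,0,0,0,0,-5,1],[0,0,0,0,0,0,1],[0,0,0,0,0,0,1]]'
python3 -m creep '[[0,0,0,5,-15,0,1],[0,0,0,10,-30,0,1],[0,0,0,10,-30,0,1],[0,0,0,10,-30,0,1],[0,0,0,10,-30,0,1],[0,0,0,5,-15,0,1],[0,0,0,0,0,0,1],[0,0,0,0,0,0,1],[0,0,0,0,0,0,1]]'
python3 chk.py 0.164 pics/s7.png
python3 - <<'E'
from h import *
im,d=optics.get_image("top"); cv2.imwrite("pics/t7.png",im[...,::-1])
for n in("scene","top"):
    im,d=optics.get_image(n)
    Q=cloud(n,d).reshape(-1,3); m=(np.hypot(Q[:,0]-.648,Q[:,1]+.2205)<.035)
    for lo,hi in((.158,.170),(.183,.195)):
        q=Q[m&(Q[:,2]>lo)&(Q[:,2]<hi)]; print(n,len(q),cv2.minEnclosingCircle((q[:,:2]*1000).astype(np.float32)),np.median(q[:,2]).round(4))
E
```

```text
t: 40.93
tool_pos: [0.6479, -0.2203, 0.2392]
tool_rot: [0.707, 0.707, -0.0, -0.0]
wrist_force: [-0.2, -0.3, -0.7]
width: 0.0806
gripper_force: 0.0
t: 41.6
tool_pos: [0.648, -0.2204, 0.319]
tool_rot: [0.707, 0.707, -0.0, -0.0]
wrist_force: [0.2, -0.5, -0.1]
width: 0.0854
gripper_force: 0.0
t: 42.35
tool_pos: [0.4984, -0.1705, 0.3187]
tool_rot: [0.707, 0.707, -0.0, -0.0]
wrist_force: [0.4, -0.2, -0.3]
width: 0.0852
gripper_force: 0.0
scene 766 [ 0.6461 -0.2194  0.0209] z 0.1629 bias-free xy vs stand mm [-3.1  1.7]
top 504 [ 0.6477 -0.2204  0.021 ] z 0.165 bias-free xy vs stand mm [ 0.5 -0.3]
scene 774 ((648.0980224609375, -219.37693786621094), 26.591978073120117) 0.1628
scene 240 ((648.2702026367188, -219.2869110107422), 11.799836158752441) 0.1867
top 499 ((646.65478515625, -218.80934143066406), 26.441333770751953) 0.1648
top 163 ((646.7769165039062, -219.26528930664062), 12.093354225158691) 0.1886
```

View pics/s7.png

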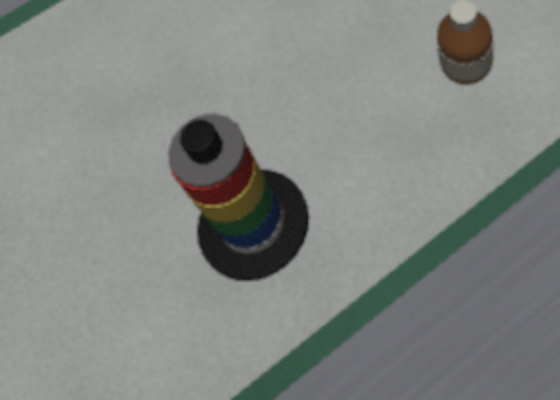

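View pics/t7.png

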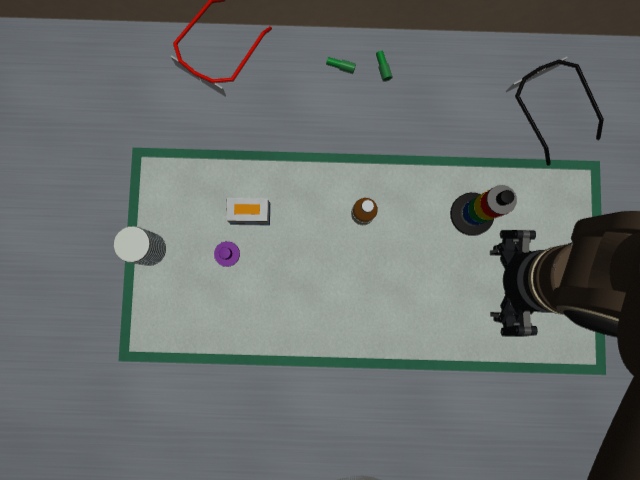

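The full tower stands with the lid at crop (207,148). The disc top is at 0.164 m and the knob at 0.188 m, as they should be. In the top view the bottle (365,210), carton (247,210) and cups (132,245) have not moved, and the gripper is clear.

```bash
python3 -c "
from station import bot
print(bot.close_job())"
```

```text
the job is handed in; nothing more can be done
None
```

I built the dose tower on the stand (blue, green, yellow, red, then the grey lid) and handed it in at about 42 s of the 128 s; each piece measured fully seated and centred, and the bottle, carton and cups had not moved, but no verdict came back.

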